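Lock a display post into the stall's T-slot rail

ROBOT

A 7-joint arm with a two-finger parallel gripper is mounted at the origin on the work surface. World frame = base frame: x ahead of the robot, y to its left, z up, the work surface at z = 0. Lengths are in m, angles in rad, forces in N, time in s.
With the tool pointing down it reaches from about 0.4 to 0.875 m from the base axis. Payload 19.3 kg.
Tool frame: the origin (TCP) lies on the centre line of the jaws, within the pads' length; the fingertips stand 25 mm ahead of it and the grasp point (between the pads) lies 6 mm ahead of it (tips_ahead is the distance from the TCP to the fingertips, in m); z points along the fingers, y is the direction in which the jaws open and shut (so a half turn about z gives the same grasp; the last joint's range is limited). The gripper opens to 85 mm and grips with 20 to 120 N. Pads are 22 mm wide; open, the fingers measure 114 mm over their backs; the gripper's body (76 mm by 85 mm) begins 54 mm behind the grasp point. The pads swing forward as they close: fully open they stand 13 mm farther back than shut.
Start: joints at [1.264, 0.521, -0.036, 1.599, 0.021, 1.021, -0.113], TCP at [0.147, -0.608, 0.256] pointing down, gripper open.
Joint ranges: [-2.91, 2.91], [-0.3, 2.13], [-1.5, 1.42], [0.17, 2.43], [-1.26, 4.41], [0.16, 1.93], [-2.52, 2.52]. Speed limits (rad/s): [1.89, 1.89, 2.39, 2.39, 3.01, 3.01, 3.01].

INTERFACE

Orientations are given as [roll, pitch, yaw] about the fixed x, y, z axes, in that order (R = Rz(yaw) Ry(pitch) Rx(roll)).
In Python, from workcell import observe, grab_frame, job_done, outline_of, tips_ahead gives the robot as it stands. The module is installed in compiled form; this text tells all that it offers.
- The arm moves only by the tool move_arm, never from a script. Its argument "motion" is a list of rows, each a list of 2 entries, a list of its own where there are three numbers: the shift along the world's x, y, z in mm, then the turn, a rotation vector about the world's x, y, z in rad. A call has 1 to 12 rows; each row is the pose to reach, as a shift and turn from the pose commanded when the call began; what a row does not reach only later rows make up. A row lasts 1/8 s, in which the tool goes at most 62.5 mm and 10.7 degrees, less where a joint would pass 70% of its speed; a pose out of reach is approached as far as the arm can. A call with a gripper value outside its range is refused whole. "jaw" is the finger opening in mm, from 0 to 85.4, set as the call begins (left out, the last holds). The fingers move at their own pace and stop on an object; "grip_force" is the grip in N (left out, the last holds). Time passes only in rows, so rows that repeat a pose let the fingers close. It gives the time, the measured TCP pose, the force and the opening at its end, in the units of the state.
- observe(): the state, without advancing time (a new reading comes with each control period).
- grab_frame(name): name is "scene" or "top" or "wrist"; returns a dict with "frame" (384x512x3 uint8, red, green, blue), "fx", "fy", "cx", "cy" (pixels), "T" (4x4, takes a point from camera to world coordinates); the wrist camera has in their place "mount" (4x4, takes a point from camera to tool coordinates, whose origin is the TCP and whose axes are the flange's). Camera axes: x right, y down, z forward; pixel columns grow to the right and rows downward; lengths in m; the calibration is good to about 2 mm. A picture is of the moment at which its call begins: read the wrist's pose just before it. There is no depth.
- job_done(): hands the job in, once; it reports no verdict.
Trained networks look in the newest picture that a camera, given by its name, has taken for a name from the list of things; names that differ only in an ending like _2 or _b are one class to them, and where a whole thing is asked for, a point or a joint stands for the part that bears it (a point fixed in the world has none). Each returns a list of dicts, best first, with "score" (0 to 1); they miss things now and then, are a little off and sometimes report something else, mostly with a low value. They report only what shows in the picture. A call takes as long as a camera call. They do not tell look-alikes from the thing itself.
- outline_of(label, camera): "pixels" (384x512 bool, what is visible of it) and "pixel" ([column, row] in pixels, amid what is visible of it).
The state is a dict: "clock": time; "qpos": joint angles; "qd": joint speeds; "joint_efforts": joint torques, N m; "position": TCP position; "tool_rot": TCP orientation; "force": force on the tool from outside, world axes, zero at the start; "moment": the same for the moment, N m; "grip_width": finger opening in m.
Only numpy, scipy, OpenCV 4.12 (cv2) and the standard library are available. Lean on these libraries where they do the work, as an engineer would, in place of code of your own. Each camera call takes 0.05 s, during which the arm holds its last target.

TASK

Lift the loose display post out of its wooden stand and let its T-head down through the window at the end of the rail until the flange lies flat on the rail. Slide it along the slot until you feel the stop, without forcing it, then turn it a quarter turn clockwise (seen from above) so that it locks with its wing square across the rail, and let go. Leave the other toys where they are.

Things in the scene. Friction and masses are not known exactly. Their poses are not given: they have to be found in the camera images.
- post_mid (a point): Loose display post, 84 mm tall, 0.11 to 0.22 kg; point on its axis 42 mm above its foot, z up the post. From the foot: steel T-head (post_head), neck 10 mm across, round black flange 44 mm across from 16 to 22 mm above the foot, stem 12 mm across, wing grip (post_wing). A half turn of it makes no difference. It hangs loosely by its flange in the wooden stand and lifts straight out.
- post_head (a point): Centre of the post's T-head, 4 mm above its foot: flat steel, 8 mm thick, 30 mm long along the post's x, 16 mm wide along y, with round ends.
- post_wing (a point): Centre of the post's black wing grip, 68 mm above its foot and 26 mm above post_mid: 34 mm long in line with the T-head (x), 14 mm thick (y), 32 mm high.
- stand: Wooden tube stand, fixed to the table, 60 mm across, 25 mm high, bore 37 mm; origin at the centre of its underside.
- rail: Aluminium rail fixed to the table, 415 long (x -190 to +225), 48 wide, top 30 mm above the table; origin on its underside, x along the slot, from the window end to a locked post with toy windmill (x +200, 195 tall). T-slot: mouth 13 mm between lips 6 mm thick, channel below 20 mm wide, 13 deep. All rigid; over 45 N of contact between post and rail is too much, and a push at the wing is levered up about 2.5 times: keep it under 15 N, and land it slowly (15 mm/s).
- rail_window (a point): Centre of the window on the rail's top face, at rail x = -140: an opening through the lips, 36 mm along the slot, 20 across, the only way in or out for the T-head, long side along the slot. With the flange flat on the rail post_mid is 56 mm above the table and the T-head has 2 mm of play under the lips.
- rail_lock (a point): Point on the slot's centre line, rail top, 130 mm from the window. 10 to 100 mm beyond it (further along +x) a keeper sits inside the channel: a solid cross stop with two pockets just before it; its place must be felt. With the T-head up against the stop it is centred on the pockets (1.5 mm to spare), and only there it turns: clockwise from above, to a stop at 90 to 100 degrees; elsewhere it jams.
- toy_car: Bystander: toy car, 85 x 44 x 41 mm, standing beside the rail on the robot's side; origin at the centre of its underside.
- toy_van: Bystander: toy van of the same make, 85 x 44 x 41 mm, standing beside the rail on the side away from the robot; origin at the centre of its underside.
- carton: Bystander: flat toy carton, 90 x 110 x 45 mm; origin at the centre of its underside.
- block_train: Bystander: wooden toy of three blocks, 30 x 90 x 60 mm; origin at the centre of its underside.
- bubble_pot: Bystander: small closed bottle, 44 mm across, 90 mm tall; origin at the centre of its underside.
- pail: Bystander: toy pail, 100 mm across, 85 mm tall; origin at the centre of its underside.
- top_toy: Bystander: wooden spinning top, 52 mm across, 45 mm tall; origin at the centre of its underside.
Mind the look-alikes: they are no part of the job. Leave any purple look-alike of the part that bears post_mid alone.

How it is judged:
On the way, in this order (a step that is already met when the one before it is completed fails the run):
1. the T-head is down through the window, with the flange on the rail (z of post_mid in the frame of rail between 0.05 and 0.0585 m and y of post_mid in the frame of rail between -0.004 and 0.004 m and x of post_mid in the frame of rail between -0.16 and -0.1 m and angle between post_mid's own z axis and vertical below 0.1 rad), for 0.1 s.
2. the post has been slid along the slot to the keeper, its T-head still in line with the slot (z of post_mid in the frame of rail between 0.05 and 0.0585 m and y of post_mid in the frame of rail between -0.004 and 0.004 m and x of post_mid in the frame of rail between -0.006 and 0.096 m and angle between the x axis of post_mid and the x axis of rail, either way round below 0.3 rad), for 0.1 s.
At the end, for the whole second after the job is handed in: The post stands at rest and upright (within 0.1 rad) at the keeper, its flange down on the rail (mid point 50 to 58.5 mm above the rail's underside, within 4 mm of the slot's centre line), its wing square across the rail within 17 degrees, and released (z of post_mid in the frame of rail between 0.05 and 0.0585 m and y of post_mid in the frame of rail between -0.004 and 0.004 m and x of post_mid in the frame of rail between -0.006 and 0.096 m and angle between the x axis of post_mid and the x axis of rail, either way round above 1.27 rad and angle between post_mid's own z axis and vertical below 0.1 rad and linear speed of post below 0.02 m/s); the robot touches nothing.
It fails at once if the post is forced against the rail (over 45 N) (contact force between post and rail above 45 N).
It fails at once if another toy is knocked away (moved over 15 mm) (distance of any of toy_car, toy_van, carton, block_train, bubble_pot, pail, top_toy from where it was at the start of the episode above 0.015 m).
It also fails if it takes over 51 s, if anything falls off the work surface, if the arm or the gripper's body presses on something with over 40 N, if the wrist force passes 120 N, or if a joint passes its speed limit or range.

## Working session

There is one attempt and no reset: what is moved stays moved. The work goes in short steps, Python scripts to look and compute and a tool call to move; the robot and the scene stay as the last step left them, time stands still between calls to the robot, and variables do not carry over. Pictures are saved under pics/ and viewed, and the job is handed in when it is done.

Besides the shell and the picture viewer there is one more tool, called after ">>>" as name(argument=value, ...) on one line, values as JSON. move_arm: Moves the arm, as the interface text tells. Its arguments: {"type":"object","properties":{"motion":{"type":"array"},"jaw":{"type":"number"},"grip_force":{"type":"number"}},"required":["motion"]}

```bash
mkdir -p pics; cat > h.py <<'E'
import numpy as np,cv2
from workcell import *
def save(n,f): cv2.imwrite(f'pics/{n}.png',cv2.cvtColor(f,cv2.COLOR_RGB2BGR))
E
python3 - <<'E'
from h import *
s=observe();print(s)
for c in ['scene','top','wrist']:
    g=grab_frame(c);save(c+'0',g['frame']);print(c,g['fx'],g['fy'],g['cx'],g['cy']);print(np.round(g.get('T',g.get('mount')),4).tolist())
E
```

```text
{'clock': 0.0, 'qpos': array([ 1.26380373,  0.52203635, -0.0363379 ,  1.5999437 ,  0.02121149,
        1.02109226, -0.1127699 ]), 'qd': array([ 1.18901393e-03,  5.79697374e-04,  2.49583461e-04,  6.23783530e-04,
        5.80086022e-04, -6.20854338e-05,  7.15938986e-04]), 'joint_efforts': array([-1.19516029e-03, -9.27091670e+01,  1.97974026e+00, -3.69934058e+01,
        1.78511767e-02,  8.08464159e-03, -9.64827927e-05]), 'position': array([ 0.14652277, -0.60729646,  0.25573471]), 'tool_rot': array([-3.14050133e+00,  8.06556686e-05,  2.36826713e-01]), 'force': array([-0.12246251, -0.1255193 ,  0.69703569]), 'moment': array([ 0.02007346,  0.00067191, -0.00437728]), 'grip_width': 0.08507055779537283}
scene 486.7586021799053 486.7586021799053 259.33605796392163 195.80067779368622
[[0.7937, 0.3537, -0.4949, 1.2466], [0.608, -0.4868, 0.6272, -0.9172], [-0.0191, -0.7987, -0.6014, 0.9753], [0.0, 0.0, 0.0, 1.0]]
top 448.11341715241196 448.11341715241196 247.78594237997993 186.48170331347714
[[-0.0532, -0.978, 0.2018, 0.2732], [-0.9986, 0.0528, -0.0073, 0.0099], [-0.0036, -0.2019, -0.9794, 1.3166], [0.0, 0.0, 0.0, 1.0]]
wrist 276.9656900300245 276.9656900300245 256.4821713582622 186.64384873381775
[[-0.0007, -0.96, -0.2799, 0.0705], [1.0, -0.0012, 0.0013, 0.001], [-0.0015, -0.2799, 0.96, -0.118], [0.0, 0.0, 0.0, 1.0]]
```

View pics/scene0.png

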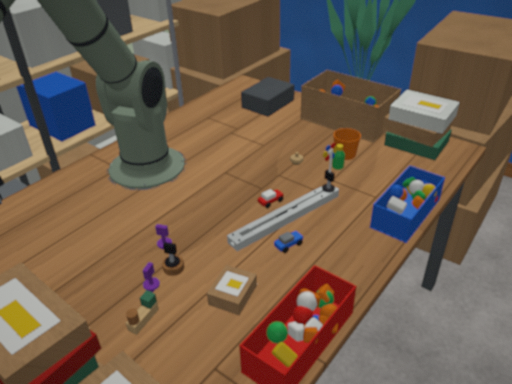

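View pics/top0.png

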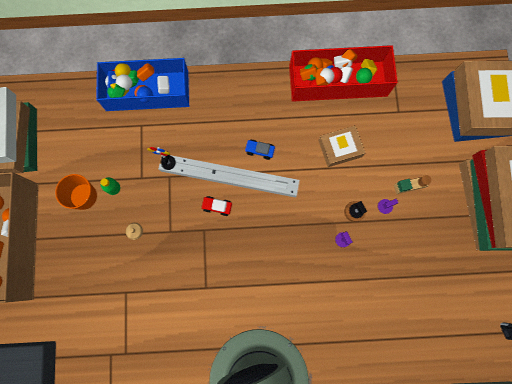

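View pics/wrist0.png

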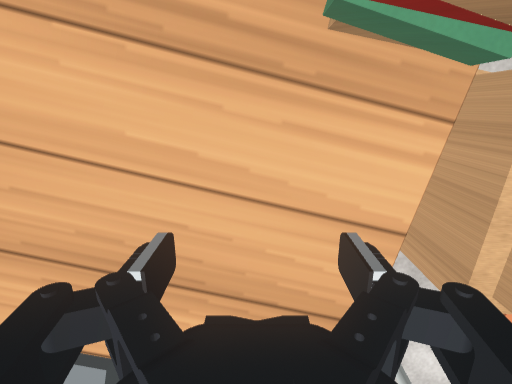

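The top view shows the black post in its stand near (357,210), with purple look-alikes at (387,206) and (344,240). The rail runs from the window end at about (298,187) to the windmill at about (167,162). Next I'll locate these with the networks.

```bash
cat >> h.py <<'E'
def ray(g,px,T=None):
    T=g['T'] if T is None else T
    d=np.array([(px[0]-g['cx'])/g['fx'],(px[1]-g['cy'])/g['fy'],1.])
    return T[:3,3],T[:3,:3]@d
def atz(g,px,z,T=None):
    o,d=ray(g,px,T);return o+d*(z-o[2])/d[2]
E
python3 - <<'E'
from h import *
from scipy.spatial.transform import Rotation as R
G={c:grab_frame(c) for c in ['top','scene']}
for c in G:
  for l,z in [('post_mid',.05),('post_wing',.086),('stand',.025),('rail',.03),('rail_window',.03),('rail_lock',.03),('toy_car',.02),('toy_van',.02),('carton',.03),('block_train',.03)]:
    for r in outline_of(l,c)[:4]:
        p=r['pixels'];ys,xs=np.nonzero(p)
        if len(xs)==0: print(c,l,r['score'],r['pixel']);continue
        print(c,l,round(r['score'],2),np.round(r['pixel'],1),xs.min(),xs.max(),ys.min(),ys.max(),len(xs),np.round(atz(G[c],r['pixel'],z),4))
f=G['top']['frame']
save('topz1',cv2.resize(f[140:260,320:440],(720,720),interpolation=cv2.INTER_CUBIC))
save('topz2',cv2.resize(f[140:220,150:310],(800,400),interpolation=cv2.INTER_CUBIC))
f=G['scene']['frame']
save('scz1',cv2.resize(f[170:310,120:260],(600,600),interpolation=cv2.INTER_CUBIC))
E
```

```text
top post_mid 0.73 [409.5 185.3] 393 430 175 193 435 [ 0.5125 -0.4653  0.05  ]
top post_mid 0.65 [354.7 211.2] 349 365 202 216 183 [ 0.4459 -0.3     0.05  ]
top post_mid 0.61 [387.7 205.4] 378 396 199 213 206 [ 0.4575 -0.3958  0.05  ]
top post_mid 0.46 [345.4 237.9] 335 350 232 246 175 [ 0.3716 -0.2662  0.05  ]
top post_wing 0.71 [342.4 241.4] 335 350 232 246 187 [ 0.3598 -0.2493  0.086 ]
top post_wing 0.67 [353.5 212.3] 349 365 201 217 211 [ 0.4381 -0.2876  0.086 ]
top post_wing 0.61 [381.8 205.8] 378 397 199 213 215 [ 0.452  -0.3678  0.086 ]
top stand 0.53 [349.3 217.6] 344 364 202 221 138 [ 0.4315 -0.2886  0.025 ]
top stand 0.48 [224.4 175.6] 151 297 149 195 2433 [0.5758 0.0677 0.025 ]
top stand 0.37 [109.  187.8] 100 119 177 194 280 [0.5574 0.4086 0.025 ]
top rail 0.68 [225.5 175.9] 149 298 147 197 2630 [0.5736 0.0642 0.03  ]
top rail 0.4 [257.5 144. ] 245 273 140 159 395 [ 0.6662 -0.0355  0.03  ]
top rail_window 0.9 [227.7 176.6] 149 298 147 196 2597 [0.5711 0.0579 0.03  ]
top rail_window 0.62 [341.9 146.6] 318 364 126 166 1330 [ 0.6445 -0.2865  0.03  ]
top rail_lock 0.59 [356.1 
[... 927 characters left out ...]
window 0.28 [141.1 312.7] 126 158 291 333 792 [ 0.5241 -0.4826  0.03  ]
scene rail_lock 0.92 [291.4 213.6] 228 338 144 250 2355 [0.6039 0.0543 0.03  ]
scene toy_car 0.54 [266.9 198.8] 258 283 189 206 298 [0.4902 0.0805 0.02  ]
scene toy_van 0.76 [288.7 240.5] 274 302 231 252 392 [ 0.6608 -0.0422  0.02  ]
scene toy_van 0.6 [266.8 197.9] 258 283 189 207 319 [0.487  0.0842 0.02  ]
scene carton 0.74 [352.5 137.3] 333 361 128 159 611 [0.5309 0.572  0.03  ]
scene carton 0.56 [230.9 291.3] 207 256 265 314 1674 [ 0.6574 -0.2977  0.03  ]
scene block_train 0.98 [141.7 316.6] 127 158 291 333 780 [ 0.5345 -0.4899  0.03  ]
scene block_train 0.73 [168.7 258.7] 163 180 242 268 349 [ 0.4417 -0.309   0.03  ]
```

```bash
ls pics
```

```text
scene0.png
scz1.png
top0.png
topz1.png
topz2.png
wrist0.png
```

View pics/topz1.png

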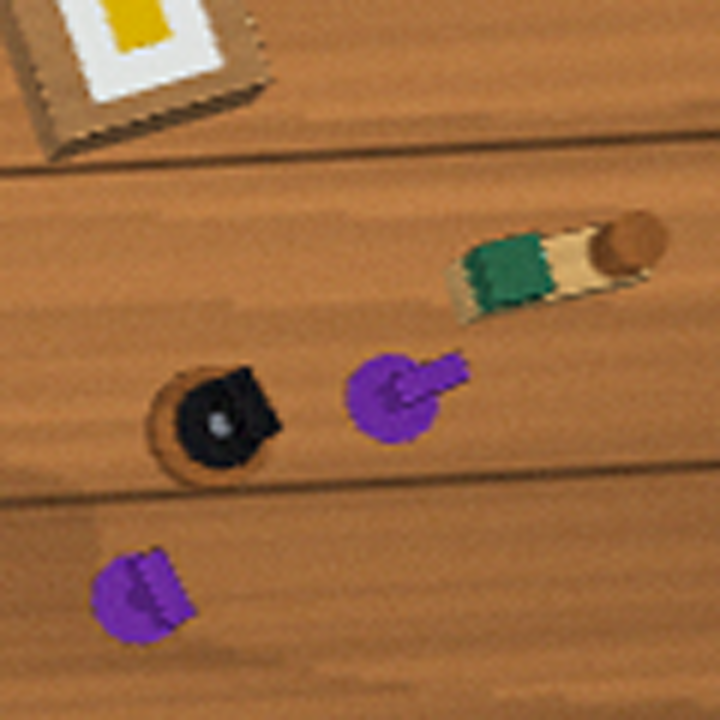

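View pics/topz2.png

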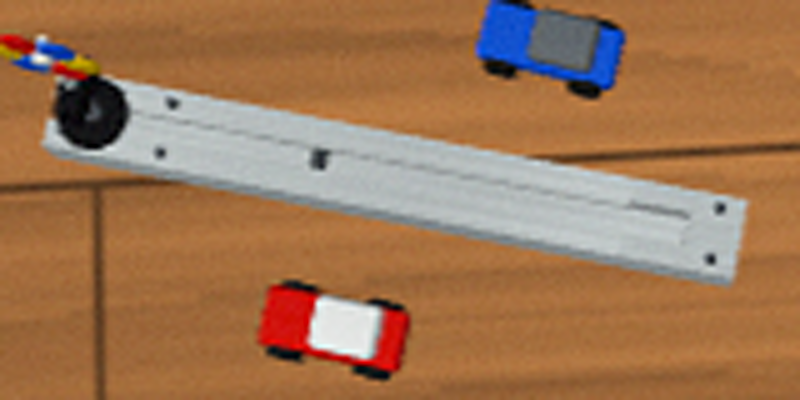

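View pics/scz1.png

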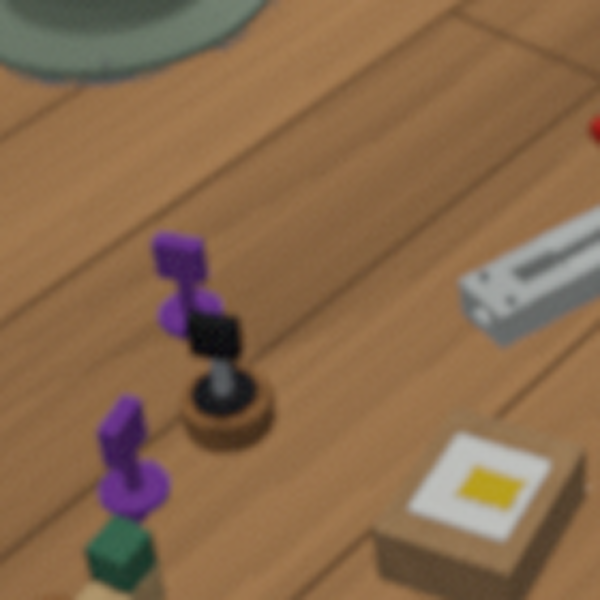

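>>> move_arm(motion=[[[30, 30, 0], [0, 0, 0.03]], [[65, 65, -4], [0, 0, 0.07]], [[100, 100, -8], [0, 0, 0.11]], [[135, 135, -12], [0, 0, 0.15]], [[170, 170, -16], [0, 0, 0.19]], [[205, 205, -20], [0, 0, 0.23]], [[240, 240, -24], [0, 0, 0.27]], [[270, 275, -26], [0, 0, 0.3]], [[290, 297, -26], [0, 0, 0.34]], [[298, 304, -26], [0, 0, 0.34]], [[298, 304, -26], [0, 0, 0.34]]], jaw=45, grip_force=60)

```text
clock: 2.62
position: [0.4446, -0.3038, 0.2303]
tool_rot: [3.142, 0.0, 0.576]
force: [-1.0, -0.5, 0.6]
grip_width: 0.0451
```

```bash
cat >> h.py <<'E'
from scipy.spatial.transform import Rotation as R
def wristT(g,s):
    T=np.eye(4);T[:3,:3]=R.from_euler('xyz',s['tool_rot']).as_matrix();T[:3,3]=s['position'];return T@g['mount']
E
python3 - <<'E'
from h import *
s=observe();g=grab_frame('wrist');T=wristT(g,s);np.savez('w1',T=T,f=g['frame']);save('w1',g['frame'])
print(s['clock'],s['position'],s['tool_rot'],s['qpos'],s['force'])
for l,z in [('post_mid',.051),('post_wing',.093),('stand',.025)]:
    for r in outline_of(l,'wrist')[:3]:
        p=r['pixels'].astype(np.uint8)
        ct=max(cv2.findContours(p,0,2)[0],key=len)
        print(l,r['score'],r['pixel'],cv2.minAreaRect(ct),atz(g,r['pixel'],z,T))
E
```

```text
2.625 [ 0.4445635  -0.30379588  0.2302732 ] [3.14151722e+00 1.77230641e-04 5.76370625e-01] [ 0.65208342  0.42206463 -0.21582253  1.84849842  0.1140363   0.88295759
 -0.61232405] [-1.00705592 -0.49218788  0.64341573]
post_mid 0.95 [192.7, 204.3] ((196.73362731933594, 205.93032836914062), (33.679298400878906, 52.05805587768555), 5.19442892074585) [ 0.3741514  -0.26424074  0.051     ]
post_mid 0.75 [261.8, 166.6] ((261.7342834472656, 169.75489807128906), (37.2131462097168, 48.15818786621094), 27.758541107177734) [ 0.45358104 -0.30622594  0.051     ]
post_mid 0.39 [259.1, 146.7] ((263.5000305175781, 163.0), (48.790367126464844, 48.790367126464844), 45.0) [ 0.47021281 -0.29184008  0.051     ]
post_wing 0.95 [261.7, 165.5] ((262.2234191894531, 169.7755126953125), (36.32822799682617, 46.80752182006836), 27.758541107177734) [ 0.46151429 -0.29989646  0.093     ]
post_wing 0.9 [333.5, 197.6] ((334.2500305175781, 202.75001525878906), (56.56854248046875, 34.64822769165039), 45.0) [ 0.47290071 -0.37588368  0.093     ]
post_wing 0.89 [192.5, 204.1] ((196.98092651367188, 207.03042602539062), (34.70881652832031, 51.822418212890625), 5.52754020690918) [ 0.39255416 -0.26423576  0.093     ]
stand 0.7 [259.3, 145.7] ((263.5, 161.5), (49.0, 49.0), 90.0) [ 0.46837297 -0.29365172  0.025     ]
```

View pics/w1.png

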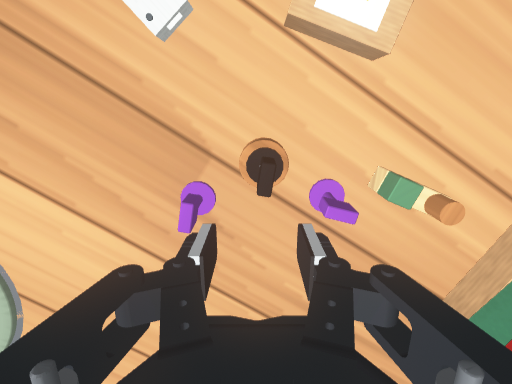

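```bash
python3 - <<'E'
import numpy as np,cv2
f=np.load('w1.npz')['f'][125:215,220:310];f=np.clip(f.astype(float)*1.6,0,255).astype(np.uint8)
cv2.imwrite('pics/w1z.png',cv2.cvtColor(cv2.resize(f,(720,720),interpolation=cv2.INTER_CUBIC),4))
E
```

```text
(no output)
```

View pics/w1z.png

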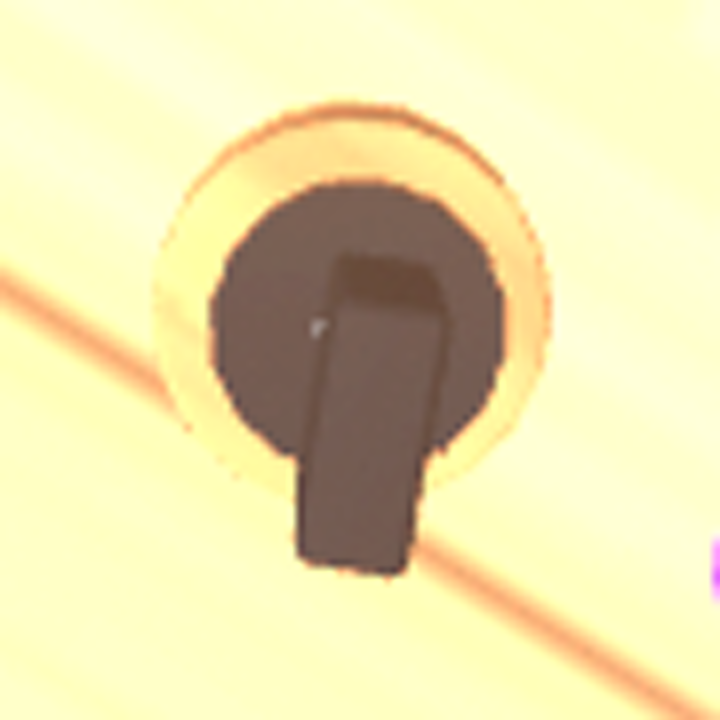

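```bash
python3 - <<'E'
from h import *
d=np.load('w1.npz');T=d['T'];g=dict(fx=276.9657,fy=276.9657,cx=256.482,cy=186.644)
z=lambda p:(220+(p[0]+.5)/8-.5,125+(p[1]+.5)/8-.5)
P=[atz(g,z(p),.093,T) for p in [(333,300),(447,312),(408,575),(299,560)]]
print(np.round(P,4),np.mean(P,0))
a=(P[0]+P[1]-P[2]-P[3])/2;print('len',np.linalg.norm(a),'wid',np.linalg.norm(P[0]-P[1]),np.linalg.norm(P[2]-P[3]),'yaw',np.arctan2(a[1],a[0]))
print('flange',atz(g,z((357,325)),.031,T)); print('stand',atz(g,z((352,302)),.025,T))
G=grab_frame('top');print('top flange',atz(G,(320+(216)/6-.4,140+422/6-.4),.031))
E
```

```text
[[ 0.464  -0.2977  0.093 ]
 [ 0.4701 -0.3097  0.093 ]
 [ 0.4406 -0.3239  0.093 ]
 [ 0.435  -0.3118  0.093 ]] [ 0.45242976 -0.31076012  0.093     ]
len 0.03244539804447716 wid 0.01344037028044956 0.013357586483390096 yaw 0.45094513485730675
flange [ 0.45312025 -0.31034166  0.031     ]
stand [ 0.45465549 -0.30864425  0.025     ]
top flange [ 0.45199682 -0.30766615  0.031     ]
```

>>> move_arm(motion=[[[4, -3, -15], [0, 0, -0.06]], [[8, -6, -40], [0, 0, -0.125]], [[8, -6, -65], [0, 0, -0.125]], [[8, -6, -90], [0, 0, -0.125]], [[8, -6, -112], [0, 0, -0.125]], [[8, -6, -130], [0, 0, -0.125]], [[8, -6, -142], [0, 0, -0.125]], [[8, -6, -147], [0, 0, -0.125]], [[8, -6, -147], [0, 0, -0.125]]])

```text
clock: 4.0
position: [0.4527, -0.3096, 0.0834]
tool_rot: [3.142, -0.0, 0.452]
force: [-0.6, -0.2, -0.2]
grip_width: 0.0449
```

```bash
python3 - <<'E'
from h import *
s=observe();print(s['clock'],s['position'],s['tool_rot'],s['force'],s['moment'])
g=grab_frame('wrist');save('w2',g['frame'])
E
```

```text
4.0 [ 0.45267235 -0.30961746  0.0833909 ] [ 3.14154773e+00 -5.56739882e-05  4.51701460e-01] [-0.60492679 -0.20075348 -0.1848428 ] [-0.04046937 -0.01411363  0.06677109]
```

View pics/w2.png

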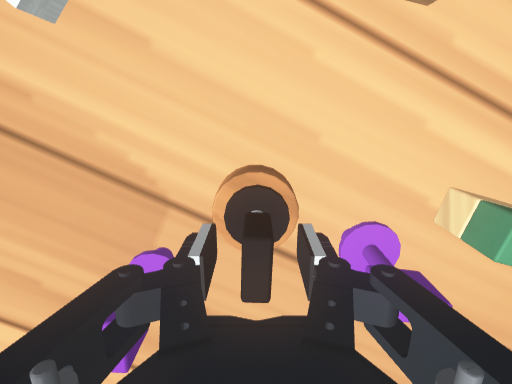

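The wing at (257,255) is centred between the pads and lined up with them, so I'll close.

>>> move_arm(motion=[[[0, 0, 0], [0, 0, 0]], [[0, 0, 0], [0, 0, 0]], [[0, 0, 0], [0, 0, 0]], [[0, 0, 0], [0, 0, 0]], [[0, 0, 0], [0, 0, 0]]], jaw=5, grip_force=60)

```text
clock: 4.68
position: [0.4528, -0.3097, 0.0838]
tool_rot: [3.141, -0.0, 0.452]
force: [-0.3, 0.9, 5.0]
grip_width: 0.0134
```

```bash
python3 - <<'E'
from h import *
G=grab_frame('top');save('top3',G['frame'])
z=lambda p:(150+(p[0]+.5)/5-.5,140+(p[1]+.5)/5-.5)
A=atz(G,z((716,234)),.03);B=atz(G,z((166.5,128.5)),.03);d=B-A;L=np.linalg.norm(d);u=d/L
print(A,B,L,np.arctan2(d[1],d[0]))
E1=(atz(G,z((747,202)),.03)+atz(G,z((735,273)),.03))/2;print('end',E1,'screw dist',(A-E1)@u)
print('window c', E1+u*.05, 'pivot windmill',atz(G,z((91,112)),.05),'->x',(atz(G,z((91,112)),.05)-E1)@u-.19)
print('carton px',)
E
```

```text
[ 0.53139974 -0.1313736   0.03      ] [0.61259747 0.18887727 0.03      ] 0.3303841548494232 1.3224847825495736
end [ 0.52859001 -0.14585784  0.03      ] screw dist 0.014730533703360176
window c [ 0.54087839 -0.0973914   0.03      ] pivot windmill [0.61964756 0.22992047 0.05      ] ->x 0.19663172261656564
carton px
```

>>> move_arm(motion=[[[0, 0, 4], [0, 0, 0]], [[0, 0, 15], [0, 0, 0]], [[0, 0, 35], [0, 0, 0]], [[0, 0, 60], [0, 0, 0]], [[0, 0, 85], [0, 0, 0]], [[10, 20, 105], [0, 0, 0.05]], [[25, 50, 115], [0, 0, 0.15]], [[40, 85, 120], [0, 0, 0.3]], [[55, 120, 120], [0, 0, 0.45]], [[68, 150, 120], [0, 0, 0.6]], [[80, 175, 120], [0, 0, 0.75]], [[85, 190, 120], [0, 0, 0.9]]])

```text
clock: 6.22
position: [0.5383, -0.1164, 0.2033]
tool_rot: [-3.142, -0.001, 1.362]
force: [-0.5, -0.5, -1.7]
grip_width: 0.0135
```

```bash
python3 - <<'E'
from h import *
s=observe();g=grab_frame('wrist');T=wristT(g,s);np.savez('w3',T=T,f=g['frame']);save('w3',cv2.resize(g['frame'],(800,600),interpolation=2))
print(s['clock'],s['position'],s['tool_rot'],s['qpos'],s['force'])
E
```

```text
6.225 [ 0.53829459 -0.1163557   0.20334006] [-3.14152613e+00 -7.53674570e-04  1.36248276e+00] [ 0.42666097  0.49812341 -0.43767158  1.83369201  0.26758752  0.86804409
 -0.34703358] [-0.47326745 -0.50944484 -1.67229157]
```

View pics/w3.png

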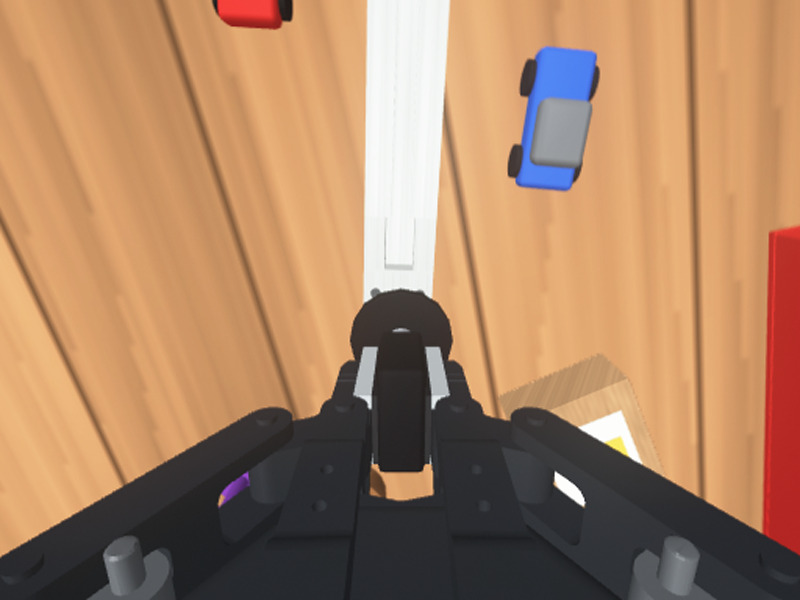

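The wrist view shows the rail running upward from about (400,290), with the window at rows 218–268, just ahead of the held post. I'll fit the edges.

```bash
python3 - <<'E'
import numpy as np,cv2
f=np.load('w3.npz')['f'][0:200,210:310].astype(float)
f=np.clip((f-150)*2.4,0,255).astype(np.uint8)
cv2.imwrite('pics/w3a.png',cv2.cvtColor(cv2.resize(f[:100],(600,600),interpolation=cv2.INTER_CUBIC),4))
cv2.imwrite('pics/w3b.png',cv2.cvtColor(cv2.resize(f[100:],(600,600),interpolation=cv2.INTER_CUBIC),4))
E
```

```text
(no output)
```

View pics/w3a.png

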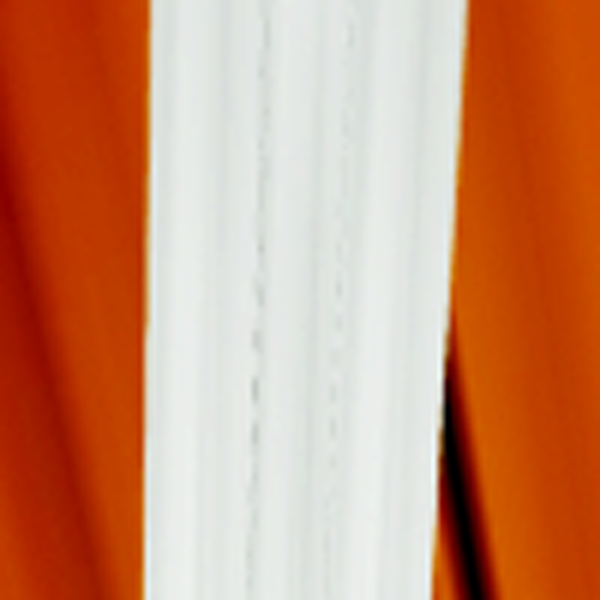

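View pics/w3b.png

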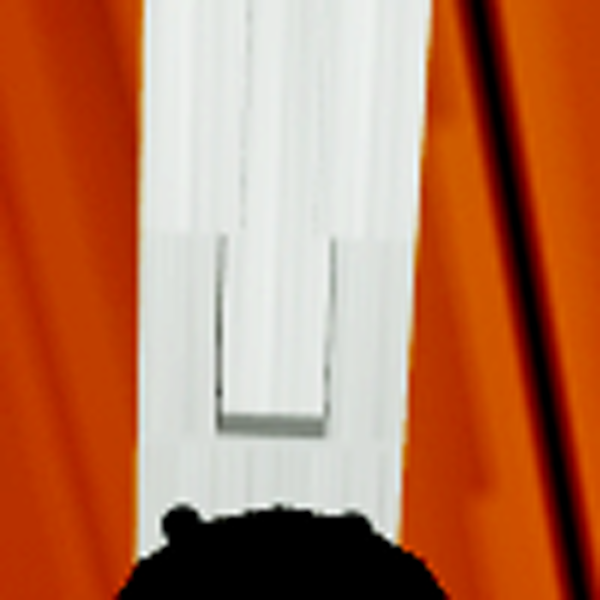

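```bash
python3 - <<'E'
from h import *
d=np.load('w3.npz');T=d['T'];g=dict(fx=276.9657,fy=276.9657,cx=256.482,cy=186.644)
def w(p,b,z=.03): return atz(g,(210+(p[0]+.5)/6-.5,(100 if b else 0)+(p[1]+.5)/6-.5),z,T)
n=lambda v:np.linalg.norm(v)
Ll=[w((152,5),0),w((135,540),1)];Rr=[w((468,5),0),w((401,530),1)]
for a in (Ll,Rr): v=a[0]-a[1];print('edge yaw',np.arctan2(v[1],v[0]))
C=[(Ll[i]+Rr[i])/2 for i in (0,1)];print('w',n(Ll[0]-Rr[0]),n(Ll[1]-Rr[1]),C)
v=C[0]-C[1];yaw=np.arctan2(v[1],v[0]);u=v/n(v);nn=np.array([-u[1],u[0],0]);print('yaw',yaw)
W=[w((222,237),1),w((336,237),1),w((326,437),1),w((217,437),1)]
print('win',np.mean(W,0),n(W[0]-W[1]),n(W[2]-W[3]),n(W[0]-W[3]),n(W[1]-W[2]))
print('win offset from centreline',(np.mean(W,0)-C[1])@nn)
S=[w((265,20),0),w((350,20),0),w((245,100),1),w((330,100),1)]
v2=(S[0]+S[1]-S[2]-S[3]);print('slot',n(S[0]-S[1]),n(S[2]-S[3]),np.arctan2(v2[1],v2[0]),[(x-C[1])@nn for x in S])
print('rel tcp: shift to window',np.mean(W,0)-observe()['position'])
E
```

```text
edge yaw 1.3227005779986944
edge yaw 1.3248637380166957
w 0.048238791429591824 0.04873758912892138 [array([0.57631488, 0.04163819, 0.03      ]), array([ 0.53224093, -0.13314059,  0.03      ])]
yaw 1.3237764519826114
win [ 0.54111201 -0.09794617  0.03      ] 0.019828012720336897 0.01961553281102428 0.03572725190537957 0.03573741982706654
win offset from centreline 3.7756966308359037e-06
slot 0.01300428008717596 0.014452422910296822 1.332446362766371 [np.float64(0.006795718529967293), np.float64(-0.006199061572601169), np.float64(0.0066442620504683315), np.float64(-0.007797767711963794)]
rel tcp: shift to window [ 0.00243704  0.01679691 -0.17332936]
```

>>> move_arm(motion=[[[2.5, 17, -10], [0, 0, -0.039]], [[2.5, 17, -25], [0, 0, -0.039]], [[2.5, 17, -40], [0, 0, -0.039]], [[2.5, 17, -55], [0, 0, -0.039]], [[2.5, 17, -70], [0, 0, -0.039]], [[2.5, 17, -80], [0, 0, -0.039]], [[2.5, 17, -86], [0, 0, -0.039]], [[2.5, 17, -88], [0, 0, -0.039]], [[2.5, 17, -88], [0, 0, -0.039]]])

```text
clock: 7.4
position: [0.5402, -0.1026, 0.1155]
tool_rot: [3.141, -0.0, 1.313]
force: [0.1, -0.1, -1.2]
grip_width: 0.013
```

```bash
python3 - <<'E'
from h import *
s=observe();g=grab_frame('wrist');T=wristT(g,s);np.savez('w4',T=T,f=g['frame']);save('w4',cv2.resize(g['frame'],(800,600),interpolation=2))
print(s['clock'],s['position'],s['tool_rot'],s['qpos'],s['force'])
G=grab_frame('scene');save('s4',cv2.resize(G['frame'][190:270,200:300],(800,600),interpolation=2))
E
```

```text
7.4 [ 0.54022695 -0.1025654   0.11546279] [ 3.14131188e+00 -3.64896901e-05  1.31272746e+00] [ 0.35122288  0.61969284 -0.3752131   1.89743957  0.34229442  0.68695913
 -0.48589347] [ 0.07531518 -0.0505233  -1.20744736]
```

View pics/w4.png

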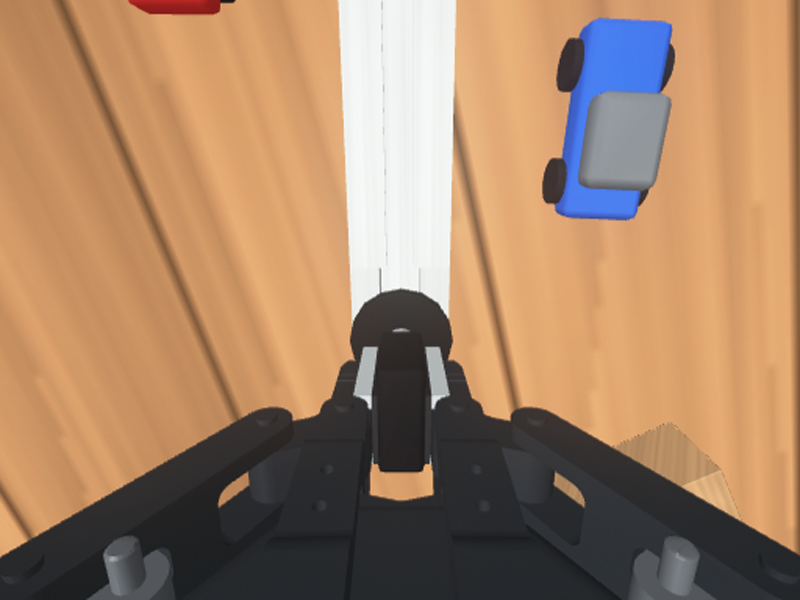

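View pics/s4.png

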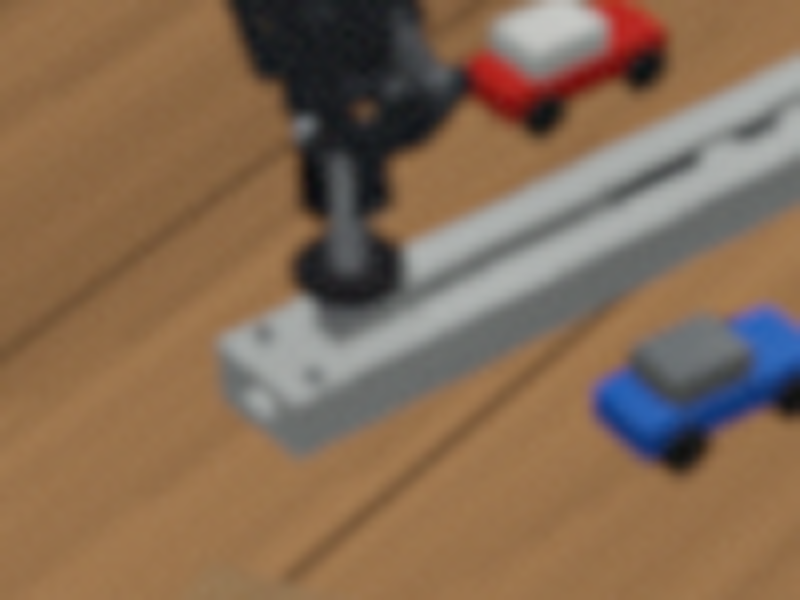

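```bash
python3 - <<'E'
import numpy as np,cv2
f=np.load('w4.npz')['f'][100:200,206:306].astype(float)
f=np.clip((f-150)*2.4,0,255).astype(np.uint8)
cv2.imwrite('pics/w4b.png',cv2.cvtColor(cv2.resize(f,(600,600),interpolation=cv2.INTER_CUBIC),4))
E
```

```text
(no output)
```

View pics/w4b.png

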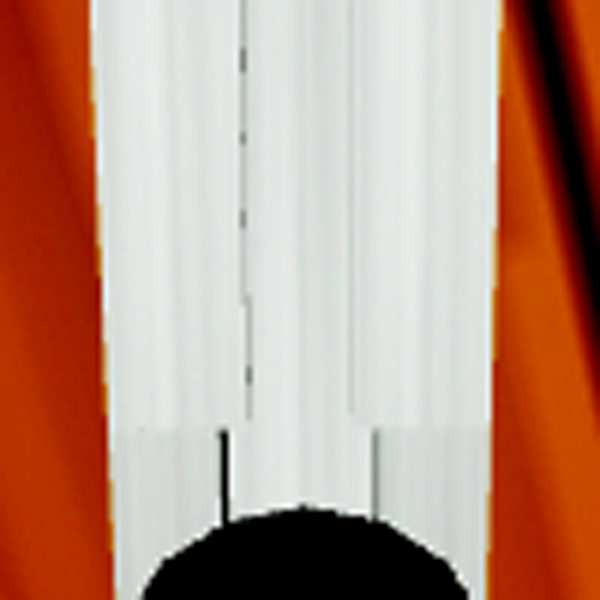

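```bash
python3 - <<'E'
from h import *
d=np.load('w4.npz');T=d['T'];g=dict(fx=276.9657,fy=276.9657,cx=256.482,cy=186.644)
def w(p,z=.03): return atz(g,(206+(p[0]+.5)/6-.5,100+(p[1]+.5)/6-.5),z,T)
n=np.linalg.norm
Ll=[w((92,2)),w((115,590))];Rr=[w((502,2)),w((487,560))]
for a in (Ll,Rr): v=a[0]-a[1];print('edge yaw',np.arctan2(v[1],v[0]))
A,B=w((220,428)),w((378,428));print(n(A-B),n(Ll[0]-Rr[0]))
yaw=1.3235;u=np.array([np.cos(yaw),np.sin(yaw),0]);nn=np.array([-u[1],u[0],0])
c=(A+B)/2-.018*u;print('win',c,'lat of rail mid vs win',((Ll[0]+Rr[0])/2-c)@nn)
e=c-observe()['position'];print(e,e@u,e@nn)
# flange: top of flange rim at (303,507) z=flange top
zf=.1155-.0838+.031
p=w((303,507),zf);t=observe()['position'];t[2]=0;q=p-t
yt=1.3127;ut=np.array([np.cos(yt),np.sin(yt),0]);print('flange front ahead of tcp',q@ut,'(expect .022)',zf)
for x in [(143,595),(468,595)]:
  q=w(x,zf)-t;print(q@ut,q@np.array([-ut[1],ut[0],0]))
E
```

```text
edge yaw 1.3168371119913123
edge yaw 1.3170972341740546
0.01982455323241076 0.04790253192017854
win [ 0.5409154  -0.09786981  0.03      ] lat of rail mid vs win -0.00041227750538113257
[ 0.00064538  0.00471827 -0.08564319] 0.004732705936653377 0.0005292101605584702
flange front ahead of tcp 0.021681999369637803 (expect .022) 0.0627
0.011784153944788735 0.017631231136231457
0.011743421027381271 -0.01761359321861351
```

>>> move_arm(motion=[[[0.5, 3, 0], [0, 0, 0.008]], [[0.8, 4.8, 0], [0, 0, 0.008]], [[0.8, 4.8, -3], [0, 0, 0.008]], [[0.8, 4.8, -6], [0, 0, 0.008]], [[0.8, 4.8, -8], [0, 0, 0.008]], [[0.8, 4.8, -9.8], [0, 0, 0.008]], [[0.8, 4.8, -11.6], [0, 0, 0.008]], [[0.8, 4.8, -13.4], [0, 0, 0.008]], [[0.8, 4.8, -15.2], [0, 0, 0.008]]])

```text
clock: 8.62
position: [0.5409, -0.0978, 0.1]
tool_rot: [3.142, -0.0, 1.321]
force: [0.2, -1.0, -1.8]
grip_width: 0.0131
```

```bash
python3 - <<'E'
from h import *
s=observe();print(s['clock'],s['position'],s['tool_rot'],s['force'],s['moment'])
E
```

```text
8.625 [ 0.54091833 -0.09776604  0.1000124 ] [ 3.14152154e+00 -6.91407830e-06  1.32071847e+00] [ 0.21423357 -0.97099174 -1.82778675] [0.04912369 0.02036206 0.00632034]
```

>>> move_arm(motion=[[[0, 0, -1.5], [0, 0, 0]], [[0, 0, -3], [0, 0, 0]], [[0, 0, -4.5], [0, 0, 0]], [[0, 0, -6], [0, 0, 0]], [[0, 0, -7.5], [0, 0, 0]], [[0, 0, -9], [0, 0, 0]], [[0, 0, -10], [0, 0, 0]]])

```text
clock: 9.5
position: [0.5409, -0.0977, 0.09]
tool_rot: [-3.141, 0.0, 1.321]
force: [0.6, 0.4, -1.5]
grip_width: 0.0134
```

>>> move_arm(motion=[[[0, 0, -0.7], [0, 0, 0]], [[0, 0, -1.2], [0, 0, 0]]])

```text
clock: 9.75
position: [0.5409, -0.0978, 0.0889]
tool_rot: [-3.142, 0.0, 1.321]
force: [0.5, -0.6, -2.3]
grip_width: 0.0134
```

>>> move_arm(motion=[[[0, 0, -0.4], [0, 0, 0]], [[0, 0, -0.8], [0, 0, 0]]])

```text
clock: 10.0
position: [0.5409, -0.0978, 0.0888]
tool_rot: [3.141, 0.0, 1.321]
force: [-7.7, 1.3, 21.6]
grip_width: 0.0134
```

>>> move_arm(motion=[[[0, 0, 0.8], [0, 0, 0]], [[0, 0, 1.3], [0, 0, 0]], [[0, 0, 1.3], [0, 0, 0]]])

```text
clock: 10.38
position: [0.5409, -0.0978, 0.0893]
tool_rot: [-3.142, -0.0, 1.321]
force: [0.6, 0.5, -1.9]
grip_width: 0.0129
```

>>> move_arm(motion=[[[0.6, 2.4, 0], [0, 0, 0]], [[1.7, 6.8, 0], [0, 0, 0]], [[3.2, 12.6, 0], [0, 0, 0]], [[4.9, 19.4, 0], [0, 0, 0]], [[6.7, 26.2, 0], [0, 0, 0]], [[8.4, 32.9, 0], [0, 0, 0]], [[9.6, 37.8, 0], [0, 0, 0]], [[9.9, 38.8, 0], [0, 0, 0]]], grip_force=25)

```text
clock: 11.38
position: [0.5509, -0.0586, 0.0894]
tool_rot: [-3.142, -0.0, 1.321]
force: [0.5, 0.4, -1.8]
grip_width: 0.0131
```

```bash
python3 - <<'E'
from h import *
s=observe();g=grab_frame('wrist');T=wristT(g,s);np.savez('w5',T=T,f=g['frame'])
print(s['clock'],s['position'],s['tool_rot'],s['force'],s['moment'],s['qpos'])
f=g['frame'][0:200,156:356].astype(float);f=np.clip((f-60)*1.3,0,255).astype(np.uint8)
save('w5',cv2.resize(f,(600,600),interpolation=cv2.INTER_CUBIC))
E
```

```text
11.375 [ 0.55088189 -0.05855068  0.08939465] [-3.14158848e+00 -6.74221045e-05  1.32121606e+00] [ 0.45227289  0.37087868 -1.80538105] [-0.05118473  0.04468226 -0.0218276 ] [ 0.25331426  0.66485105 -0.35403659  1.89782335  0.36509346  0.64209886
 -0.57638528]
```

View pics/w5.png

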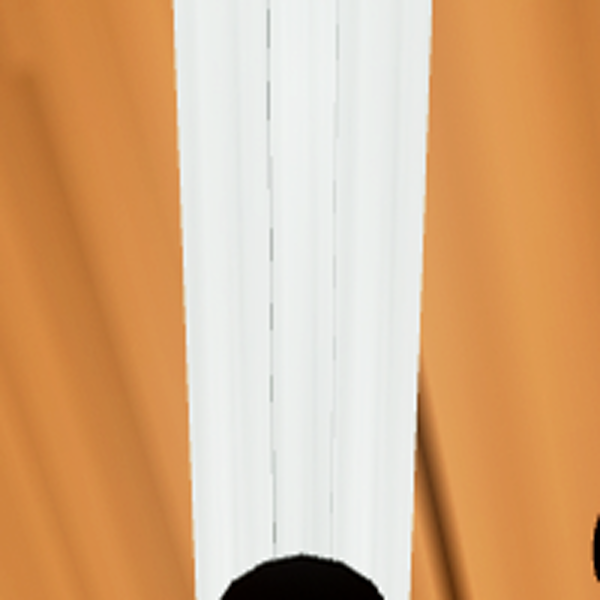

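```bash
python3 - <<'E'
from h import *
d=np.load('w5.npz');T=d['T'];g=dict(fx=276.9657,fy=276.9657,cx=256.482,cy=186.644)
def w(p,z=.03): return atz(g,(156+(p[0]+.5)/3-.5,(p[1]+.5)/3-.5),z,T)
Ll=[w((175.5,2)),w((197,580))];Rr=[w((432,2)),w((411,580))]
for a in (Ll,Rr): v=a[0]-a[1];print('edge yaw',np.arctan2(v[1],v[0]))
C=[(Ll[i]+Rr[i])/2 for i in (0,1)];v=C[0]-C[1];y=np.arctan2(v[1],v[0]);print(y)
u=np.array([np.cos(y),np.sin(y),0]);nn=np.array([-u[1],u[0],0])
t=observe()['position'];print('far lat',(C[0]-t)@nn,(C[1]-t)@nn, 'at lead',(C[0]-t)@u,(C[1]-t)@u)
win=np.array([.541,-.0979,0])
G=cv2.imread('pics/top0.png')
t=grab_frame('top');
z=lambda p:(150+(p[0]+.5)/5-.5,140+(p[1]+.5)/5-.5)
u=np.array([np.cos(1.321),np.sin(1.321),0])
q=atz(t,z((319,159)),.03);print('spot',q,(q-win)@u-.140,(q-win)@np.array([-u[1],u[0],0]))
s=grab_frame('scene');save('s5',cv2.resize(s['frame'][170:260,220:345],(800,576),interpolation=2))
save('t5',cv2.resize(t['frame'][145:205,155:310],(800,310),interpolation=2))
E
```

```text
edge yaw 1.320225723261064
edge yaw 1.3225858170362093
1.3214059270654688
far lat -0.0003329711322657058 -0.00033297113226570327 at lead 0.12640603075061962 0.013739465301769022
spot [0.58914811 0.099342   0.03      ] 0.06302268471789954 0.002105802334404167
```

View pics/s5.png

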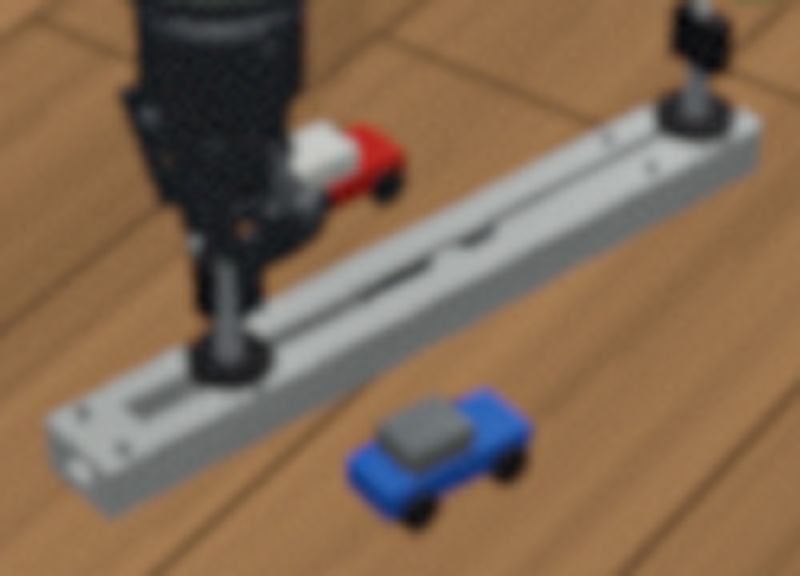

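View pics/t5.png

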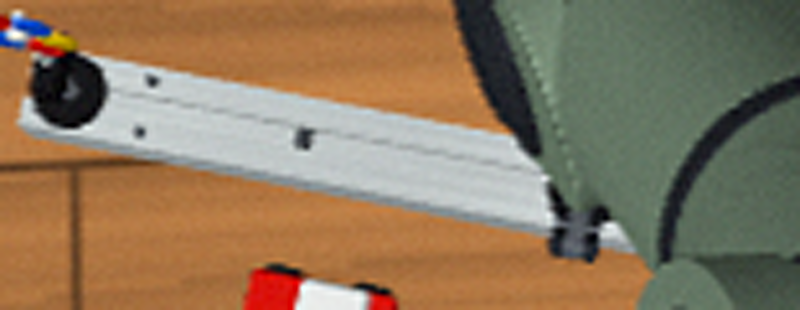

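```bash
python3 - <<'E'
from h import *
s=grab_frame('scene');u=np.array([np.cos(1.321),np.sin(1.321),0]);win=np.array([.541,-.0979,0])
for p in [(145,405),(358,302),(432,262),(462,245),(496,229),(690,118)]:
  px=(220+(p[0]+.5)/6.4-.5,170+(p[1]+.5)/6.4-.5)
  for z in (.03,.02):
    q=atz(s,px,z);print(p,z,np.round(((q-win)@u-.140, (q-win)@np.array([-u[1],u[0],0])),4))
E
```

```text
(145, 405) 0.03 [-0.1472  0.0011]
(145, 405) 0.02 [-0.1407  0.0105]
(358, 302) 0.03 [-0.0244 -0.004 ]
(358, 302) 0.02 [-0.0166  0.0054]
(432, 262) 0.03 [ 0.0227 -0.0034]
(432, 262) 0.02 [0.031 0.006]
(462, 245) 0.03 [ 0.0426 -0.0027]
(462, 245) 0.02 [0.0511 0.0067]
(496, 229) 0.03 [ 0.0638 -0.0038]
(496, 229) 0.02 [0.0725 0.0056]
(690, 118) 0.03 [0.2018 0.0017]
(690, 118) 0.02 [0.212  0.0111]
```

>>> move_arm(motion=[[[0.7, 2.9, 0], [0, 0, 0]], [[2.5, 9.7, 0], [0, 0, 0]], [[4.7, 18.4, 0], [0, 0, 0]], [[6.9, 27.1, 0], [0, 0, 0]], [[9.1, 35.9, 0], [0, 0, 0]], [[11.4, 44.6, 0], [0, 0, 0]], [[13.6, 53.3, 0], [0, 0, 0]], [[15.8, 62, 0], [0, 0, 0]], [[18, 70.7, 0], [0, 0, 0]], [[19.8, 77.5, 0], [0, 0, 0]], [[21, 82.4, 0], [0, 0, 0]], [[21.3, 83.3, 0], [0, 0, 0]]])

```text
clock: 13.08
position: [0.5721, 0.0246, 0.0894]
tool_rot: [-3.142, -0.0, 1.321]
force: [-0.1, 0.6, -1.6]
grip_width: 0.0135
```

```bash
python3 - <<'E'
from h import *
s=observe();g=grab_frame('wrist');T=wristT(g,s);np.savez('w6',T=T,f=g['frame'])
print(s['clock'],s['position'],s['tool_rot'],s['force'],s['moment'],s['qpos'])
f=g['frame'][0:200,156:356].astype(float);f=np.clip((f-60)*1.3,0,255).astype(np.uint8)
save('w6',cv2.resize(f,(600,600),interpolation=cv2.INTER_CUBIC))
save('w6f',g['frame'])
E
```

```text
13.075 [0.57213865 0.02462593 0.08936787] [-3.14154606e+00 -2.32105277e-05  1.32100503e+00] [-0.08405448  0.56764698 -1.57748872] [ 0.0029336  -0.02156801  0.00522926] [ 0.09971709  0.68561886 -0.34881901  1.84831214  0.35624907  0.66922717
 -0.70845835]
```

View pics/w6.png

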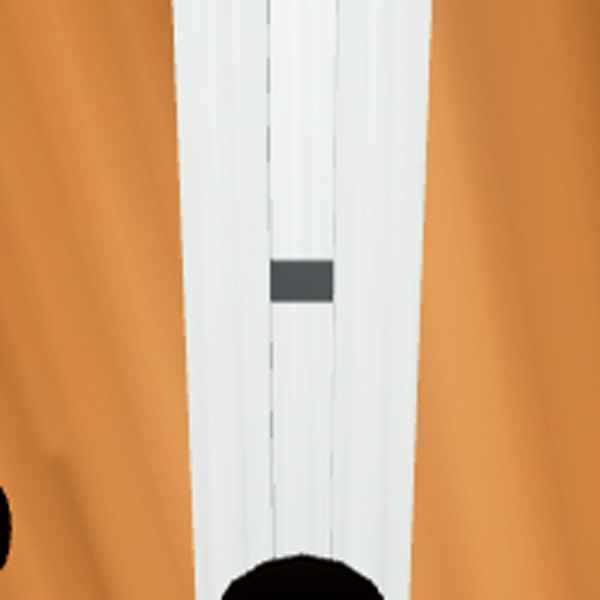

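View pics/w6f.png

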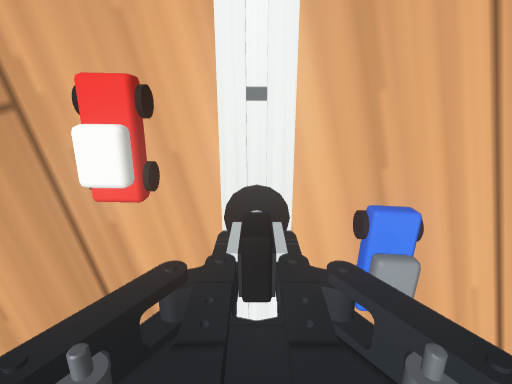

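```bash
python3 - <<'E'
from h import *
d=np.load('w6.npz');T=d['T'];g=dict(fx=276.9657,fy=276.9657,cx=256.482,cy=186.644)
t=observe()['position'];u=np.array([np.cos(1.321),np.sin(1.321),0])
for z in (.03,.024,.012):
  for r in (260,301):
    print(z,r,(atz(g,(156+302/3,(r+.5)/3-.5),z,T)-t)@u)
print(np.array(t-[.541,-.0979,0])@u-.14)
E
```

```text
0.03 260 0.08124965143584603
0.03 301 0.07338133349320984
0.024 260 0.08162395667385451
0.024 301 0.07348940478774646
0.012 260 0.08237256714987148
0.012 301 0.0737055473768197
-0.01375653828219392
```

The grey cross piece in the slot, at (302,260–301) in the crop, looks like the stop. Its near face is 73.5 mm ahead of the post, so I expect contact after about 58 mm of travel. I'll approach to 50 mm, then feel for it.

>>> move_arm(motion=[[[0.6, 2.4, 0], [0, 0, 0]], [[1.7, 6.8, 0], [0, 0, 0]], [[3, 11.6, 0], [0, 0, 0]], [[4.2, 16.5, 0], [0, 0, 0]], [[5.4, 21.3, 0], [0, 0, 0]], [[6.7, 26.2, 0], [0, 0, 0]], [[7.9, 31, 0], [0, 0, 0]], [[9.1, 35.9, 0], [0, 0, 0]], [[10.4, 40.7, 0], [0, 0, 0]], [[11.6, 45.5, 0], [0, 0, 0]], [[12.4, 48.5, 0], [0, 0, 0]], [[12.4, 48.5, 0], [0, 0, 0]]])

```text
clock: 14.62
position: [0.5845, 0.0731, 0.0894]
tool_rot: [-3.142, -0.0, 1.321]
force: [0.0, 0.3, -2.6]
grip_width: 0.0131
```

```bash
python3 - <<'E'
from h import *
s=observe();g=grab_frame('wrist');T=wristT(g,s)
print(s['clock'],s['position'],s['tool_rot'],s['force'],s['moment'])
f=g['frame'][100:200,206:306].astype(float);f=np.clip((f-60)*1.3,0,255).astype(np.uint8)
save('w7',cv2.resize(f,(600,600),interpolation=cv2.INTER_CUBIC))
E
```

```text
14.625 [0.58451305 0.07307892 0.0893816 ] [-3.14158267e+00 -6.41985442e-05  1.32105655e+00] [ 0.03931763  0.27062323 -2.59894277] [-0.0230883  -0.02040016 -0.01705837]
```

View pics/w7.png

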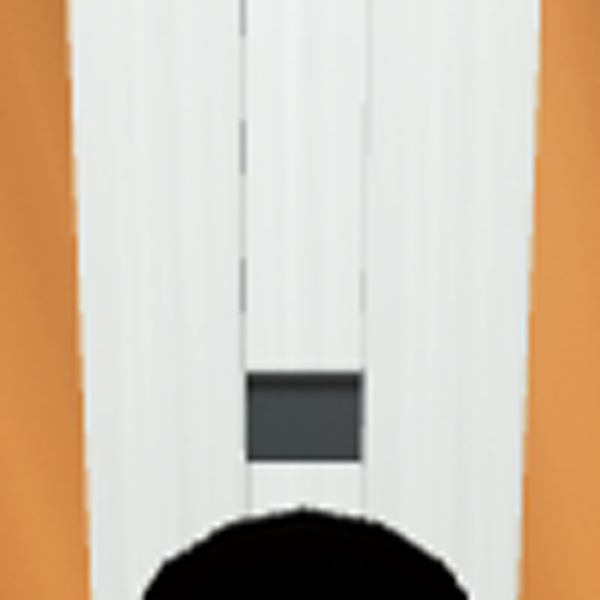

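>>> move_arm(motion=[[[0.25, 1, 0], [0, 0, 0]], [[0.5, 2, 0], [0, 0, 0]], [[0.75, 3, 0], [0, 0, 0]], [[1, 4, 0], [0, 0, 0]], [[1.25, 5, 0], [0, 0, 0]], [[1.5, 6, 0], [0, 0, 0]], [[1.5, 6, 0], [0, 0, 0]]])

```text
clock: 15.55
position: [0.586, 0.0789, 0.0894]
tool_rot: [3.142, -0.0, 1.321]
force: [0.3, -0.1, -2.3]
grip_width: 0.0135
```

>>> move_arm(motion=[[[0.15, 0.6, 0], [0, 0, 0]], [[0.25, 1, 0], [0, 0, 0]]])

```text
clock: 15.8
position: [0.5862, 0.0799, 0.0894]
tool_rot: [-3.142, 0.0, 1.321]
force: [-0.4, -0.5, -1.5]
grip_width: 0.0134
```

>>> move_arm(motion=[[[0.1, 0.4, 0], [0, 0, 0]], [[0.15, 0.6, 0], [0, 0, 0]]])

```text
clock: 16.05
position: [0.5864, 0.0805, 0.0894]
tool_rot: [3.142, -0.0, 1.321]
force: [-0.1, 0.4, -1.5]
grip_width: 0.0134
```

Travel so far is 57.7 mm with no contact yet. I'll keep going in small steps.

>>> move_arm(motion=[[[0.1, 0.3, 0], [0, 0, 0]], [[0.15, 0.6, 0], [0, 0, 0]]])

```text
clock: 16.3
position: [0.5865, 0.0811, 0.0894]
tool_rot: [-3.142, 0.0, 1.321]
force: [0.1, -0.5, -1.8]
grip_width: 0.0135
```

>>> move_arm(motion=[[[0.1, 0.3, 0], [0, 0, 0]], [[0.12, 0.5, 0], [0, 0, 0]]])

```text
clock: 16.55
position: [0.5866, 0.0816, 0.0894]
tool_rot: [-3.142, 0.0, 1.321]
force: [-0.1, -0.9, -2.1]
grip_width: 0.0133
```

>>> move_arm(motion=[[[0.1, 0.3, 0], [0, 0, 0]], [[0.12, 0.5, 0], [0, 0, 0]]])

```text
clock: 16.8
position: [0.5868, 0.0821, 0.0894]
tool_rot: [-3.142, 0.0, 1.321]
force: [-0.1, -0.1, -2.4]
grip_width: 0.0133
```

```bash
python3 - <<'E'
from h import *
s=observe();print(s['clock'],s['position'],s['force'],s['moment'])
E
```

```text
16.8 [0.58677065 0.08208784 0.08936692] [-0.12642396 -0.12417931 -2.42871675] [ 0.04028363 -0.02404668 -0.0257095 ]
```

>>> move_arm(motion=[[[0.1, 0.3, 0], [0, 0, 0]], [[0.15, 0.5, 0], [0, 0, 0]]])

```text
clock: 17.05
position: [0.587, 0.0826, 0.0894]
tool_rot: [3.142, -0.0, 1.321]
force: [0.1, -0.5, -1.5]
grip_width: 0.0133
```

>>> move_arm(motion=[[[0.1, 0.3, 0], [0, 0, 0]], [[0.12, 0.5, 0], [0, 0, 0]]])

```text
clock: 17.3
position: [0.587, 0.0831, 0.0894]
tool_rot: [-3.142, -0.0, 1.321]
force: [0.3, -0.8, -1.1]
grip_width: 0.0132
```

```bash
python3 - <<'E'
from h import *
s=observe();print(s['clock'],s['position'],s['force'],s['moment'])
E
```

```text
17.3 [0.5870453  0.08307081 0.08938092] [ 0.3324433  -0.79937398 -1.0941731 ] [-0.03459951  0.00242065 -0.03226324]
```

>>> move_arm(motion=[[[0.1, 0.3, 0], [0, 0, 0]], [[0.15, 0.6, 0], [0, 0, 0]]])

```text
clock: 17.55
position: [0.5871, 0.0833, 0.0894]
tool_rot: [-3.141, 0.001, 1.321]
force: [-0.6, -2.0, -0.0]
grip_width: 0.0134
```

>>> move_arm(motion=[[[0.1, 0.3, 0], [0, 0, 0]], [[0.15, 0.6, 0], [0, 0, 0]]])

```text
clock: 17.8
position: [0.5872, 0.0836, 0.0894]
tool_rot: [-3.141, 0.001, 1.32]
force: [-1.6, -6.9, 2.1]
grip_width: 0.0133
```

>>> move_arm(motion=[[[0.1, 0.3, 0], [0, 0, 0]], [[0.15, 0.6, 0], [0, 0, 0]]])

```text
clock: 18.05
position: [0.5873, 0.0838, 0.0894]
tool_rot: [-3.141, 0.002, 1.32]
force: [-2.8, -7.4, 2.8]
grip_width: 0.0131
```

Contact: about 8 N against the slot direction at y≈0.0833, within 2.5 mm of the predicted spot. I'll relieve the push, let the flange settle, then open and re-grip so the post stands straight.

>>> move_arm(motion=[[[-0.2, -0.8, 0], [0, 0, 0]], [[-0.4, -1.5, 0], [0, 0, 0]], [[-0.4, -1.5, -0.3], [0, 0, 0]], [[-0.4, -1.5, -0.4], [0, 0, 0]]])

```text
clock: 18.55
position: [0.5871, 0.0834, 0.089]
tool_rot: [3.142, 0.0, 1.321]
force: [-0.9, -2.7, 0.1]
grip_width: 0.013
```

>>> move_arm(motion=[[[0, 0, 0], [0, 0, 0]], [[0, 0, 0], [0, 0, 0]], [[0, 0, 0], [0, 0, 0]]], jaw=24)

```text
clock: 18.92
position: [0.5872, 0.0836, 0.089]
tool_rot: [3.141, -0.0, 1.321]
force: [-1.4, 0.3, 0.2]
grip_width: 0.0241
```

```bash
python3 - <<'E'
from h import *
s=observe();g=grab_frame('wrist');T=wristT(g,s);np.savez('w8',T=T,f=g['frame'])
print(s['clock'],s['position'],s['tool_rot'],s['force'],s['moment'])
save('w8',g['frame'][130:320,160:350].repeat(3,0).repeat(3,1))
E
```

```text
18.925 [0.58717479 0.08361257 0.08902446] [ 3.14149946e+00 -3.46527415e-04  1.32102651e+00] [-1.36521477  0.28869605  0.24464371] [ 0.00968733 -0.03451017 -0.04599713]
```

View pics/w8.png

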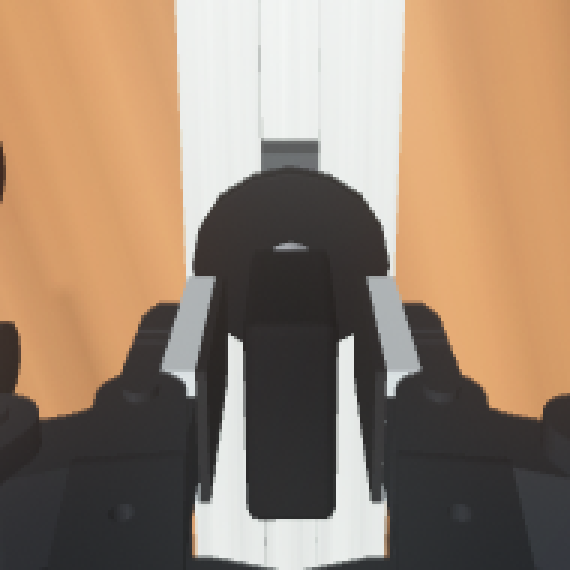

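>>> move_arm(motion=[[[0, 0, 0], [0, 0, 0]], [[0, 0, 0], [0, 0, 0]], [[0, 0, 0], [0, 0, 0]], [[0.1, 0.3, 0.1], [0, 0, 0]]], jaw=5, grip_force=30)

```text
clock: 19.48
position: [0.5872, 0.0835, 0.0891]
tool_rot: [-3.142, 0.0, 1.321]
force: [0.4, -1.0, 1.1]
grip_width: 0.0136
```

>>> move_arm(motion=[[[0, 0, 0], [0, 0, -0.04]], [[0, 0, 0], [0, 0, -0.08]], [[0, 0, 0], [0, 0, -0.12]]])

```text
clock: 19.85
position: [0.587, 0.0837, 0.0891]
tool_rot: [-3.141, 0.0, 1.198]
force: [-1.8, 0.7, 3.2]
grip_width: 0.0134
```

```bash
python3 - <<'E'
from h import *
s=observe();print(s['clock'],s['position'],s['tool_rot'],s['force'],s['moment'])
E
```

```text
19.85 [0.5870345  0.08367509 0.0890997 ] [-3.14133888e+00  2.02878362e-04  1.19795661e+00] [-1.79343006  0.71004615  3.22733867] [-0.12809752  0.51174283  0.04869745]
```

>>> move_arm(motion=[[[0, 0, 0], [0, 0, -0.05]], [[0, 0, 0], [0, 0, -0.1]], [[0, 0, 0], [0, 0, -0.15]], [[0, 0, 0], [0, 0, -0.2]]])

```text
clock: 20.35
position: [0.5871, 0.0839, 0.0891]
tool_rot: [-3.141, -0.0, 0.998]
force: [-0.1, 0.5, 1.2]
grip_width: 0.0134
```

```bash
python3 - <<'E'
from h import *
s=observe();print(s['clock'],s['position'],s['tool_rot'],s['force'],s['moment'])
E
```

```text
20.35 [0.58713377 0.08386091 0.089086  ] [-3.14146767e+00 -8.78619457e-05  9.97822329e-01] [-0.11858637  0.53425044  1.18811082] [ 0.07409674  0.17550295 -0.00208446]
```

>>> move_arm(motion=[[[0, 0, 0], [0, 0, -0.06]], [[0, 0, 0], [0, 0, -0.12]], [[0, 0, 0], [0, 0, -0.18]], [[0, 0, 0], [0, 0, -0.24]]])

```text
clock: 20.85
position: [0.5873, 0.0838, 0.0891]
tool_rot: [3.142, -0.0, 0.757]
force: [-0.7, -0.7, 0.0]
grip_width: 0.0135
```

```bash
python3 - <<'E'
from h import *
s=observe();print(s['clock'],s['position'],s['tool_rot'],s['force'],s['moment'])
E
```

```text
20.85 [0.58730586 0.08377113 0.08909806] [ 3.14150394e+00 -2.95343926e-04  7.57342022e-01] [-0.67754097 -0.73021247  0.01125114] [-0.02352627 -0.00999175  0.0540655 ]
```

32° turned and free. On to about 70°, then the last part.

>>> move_arm(motion=[[[0, 0, 0], [0, 0, -0.08]], [[0, 0, 0], [0, 0, -0.16]], [[0, 0, 0], [0, 0, -0.24]], [[0, 0, 0], [0, 0, -0.32]]])

```text
clock: 21.35
position: [0.5873, 0.0837, 0.0891]
tool_rot: [3.142, -0.0, 0.437]
force: [0.4, -0.5, 0.3]
grip_width: 0.0137
```

>>> move_arm(motion=[[[0, 0, 0], [0, 0, -0.08]], [[0, 0, 0], [0, 0, -0.16]], [[0, 0, 0], [0, 0, -0.24]], [[0, 0, 0], [0, 0, -0.32]]])

```text
clock: 21.85
position: [0.5873, 0.0838, 0.0891]
tool_rot: [-3.142, -0.0, 0.117]
force: [-0.6, 0.3, 0.6]
grip_width: 0.0136
```

```bash
python3 - <<'E'
from h import *
s=observe();print(s['clock'],s['position'],s['tool_rot'],s['force'],s['moment'],s['qpos'])
E
```

```text
21.85 [0.58729325 0.08378177 0.08907207] [-3.14152196e+00 -3.06992901e-04  1.16760844e-01] [-0.60628612  0.30943814  0.60139849] [0.01553638 0.02649578 0.0164234 ] [-0.22127461  0.69067896 -0.02924858  1.80552188  0.03092058  0.6455181
 -1.7225539 ]
```

>>> move_arm(motion=[[[0, 0, 0], [0, 0, -0.06]], [[0, 0, 0], [0, 0, -0.12]], [[0, 0, 0], [0, 0, -0.18]], [[0, 0, 0], [0, 0, -0.24]], [[0, 0, 0], [0, 0, -0.29]], [[0, 0, 0], [0, 0, -0.33]], [[0, 0, 0], [0, 0, -0.365]]])

```text
clock: 22.72
position: [0.5872, 0.0837, 0.0891]
tool_rot: [-3.141, -0.0, -0.246]
force: [-0.4, 0.2, 1.2]
grip_width: 0.0136
```

```bash
python3 - <<'E'
from h import *
s=observe();print(s['clock'],s['position'],s['tool_rot'],s['force'],s['moment'])
E
```

```text
22.725 [0.58722336 0.08373328 0.08910495] [-3.14147245e+00 -7.65323459e-05 -2.46295672e-01] [-0.44637342  0.22145345  1.22757657] [ 0.10201574 -0.05686053 -0.01261804]
```

>>> move_arm(motion=[[[0, 0, 0], [0, 0, 0]], [[0, 0, 0], [0, 0, 0]], [[0, 0, 0], [0, 0, 0]], [[0, 0, 0], [0, 0, 0]]], jaw=40)

```text
clock: 23.22
position: [0.5872, 0.0836, 0.0891]
tool_rot: [-3.142, -0.0, -0.244]
force: [0.8, -0.7, 0.6]
grip_width: 0.04
```

>>> move_arm(motion=[[[0, 0, 5], [0, 0, 0]], [[0, 0, 15], [0, 0, 0]], [[0, 0, 30], [0, 0, 0]], [[0, 0, 50], [0, 0, 0]], [[0, 0, 70], [0, 0, 0]], [[0, 0, 90], [0, 0, 0]], [[0, 0, 100], [0, 0, 0]], [[0, 0, 100], [0, 0, 0]]])

```text
clock: 24.22
position: [0.5875, 0.0837, 0.1899]
tool_rot: [-3.141, -0.001, -0.244]
force: [0.4, 0.2, 0.8]
grip_width: 0.0406
```

```bash
python3 - <<'E'
from h import *
s=observe();g=grab_frame('wrist');T=wristT(g,s);np.savez('w9',T=T,f=g['frame'])
print(s['clock'],s['position'],s['tool_rot'],s['force'],s['grip_width'])
save('w9',cv2.resize(g['frame'],(800,600),interpolation=2))
G=grab_frame('scene');save('s9',cv2.resize(G['frame'][130:270,200:387],(800,599),interpolation=2))
E
```

```text
24.225 [0.58745179 0.08368464 0.18987395] [-3.14097481e+00 -1.13495853e-03 -2.44235858e-01] [0.36291438 0.17835921 0.78364111] 0.04060683071590928
```

View pics/w9.png

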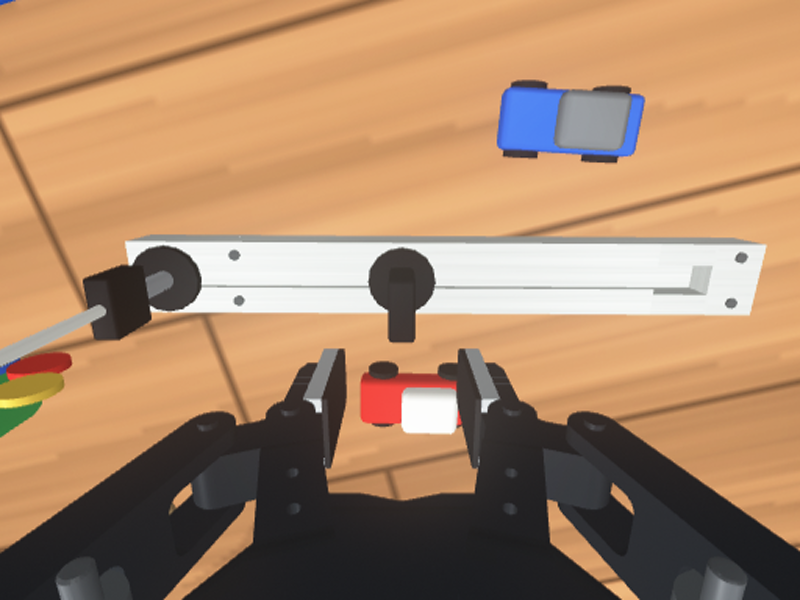

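View pics/s9.png

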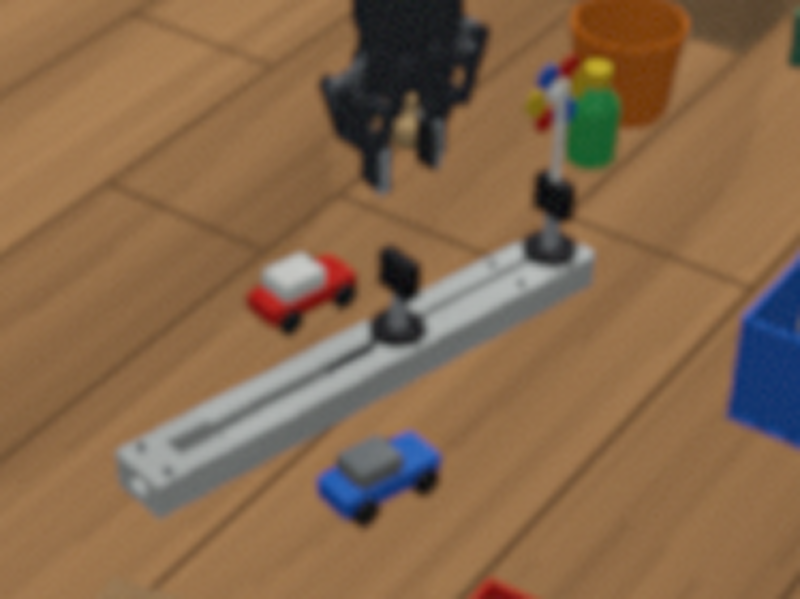

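The wrist picture shows the post released at (402,285), with its wing square across the rail. The flange sits centred on the slot and the cars have not moved. The gripper is clear, so I'll hand in.

```bash
python3 - <<'E'
from h import *
print(job_done(),observe()['clock'])
E
```

```text
the job is handed in; nothing more can be done
the job is handed in; nothing more can be done
```

The post is locked at the keeper with its wing square across the rail, released, and the job is handed in at about 24 s of the 51 s allowed. No verdict was reported.

- **Window:** I lifted the post straight out of the stand, lowered its T-head through the window and let the flange touch the rail. The landing pressed a bit harder than I intended, about 22 N vertical at the wrist, so I eased off straight away.
- **Stop:** I slid it along the slot and felt the stop at about 8 N. That was roughly 2.5 mm beyond where the camera put it, which is about the calibration error. By dead reckoning the post is at rail x ≈ +0.047.
- **Lock:** I re-gripped it upright and turned it 90° clockwise. It turned freely the whole way; I stopped at 90° and did not press on to the end stop.

**Last checks:** the final wrist and scene pictures show the post upright, its flange on the rail and its wing across it. The gripper was about 100 mm clear above it. The two cars look undisturbed. I did not measure the other toys again after the move, and the final position and angle come from the gripper's pose before release and the pictures.

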